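# Cure the glued plates of awl handles on the warming plate

### The arm

A 7-joint arm with a two-finger parallel gripper is mounted at the origin on the work surface. World frame = base frame: x ahead of the robot, y to its left, z up, the work surface at z = 0. Lengths are in m, angles in rad, forces in N, time in s.
With the tool pointing down it reaches from about 0.4 to 0.925 m from the base axis. Payload 4.1 kg.
Tool frame: the origin (TCP) lies midway between the tips of the shut fingers; the grasp point (between the pads) lies 19 mm behind it (grip_point_offset is the distance from the TCP to the grasp point, in m); z points along the fingers, y is the line along which they close (so a half turn about z gives the same grasp; the last joint's range is limited). The gripper opens to 85 mm and grips with 20 to 120 N. Pads are 22 mm wide; open, the fingers measure 114 mm over their backs; the gripper's body (76 mm by 85 mm) begins 54 mm behind the grasp point. The pads swing forward as they close: fully open they stand 13 mm farther back than shut.
Start: joints at [-1.344, 0.398, 0.045, 1.537, -0.019, 1.207, -0.051], TCP at [0.208, 0.616, 0.231] pointing down, gripper open.
Joint ranges: [-2.82, 2.82], [-0.49, 2.23], [-1.37, 1.46], [0, 2.46], [-1.36, 4.5], [0.23, 2], [-2.94, 2.94]. Speed limits (rad/s): [2.57, 2.57, 3.14, 3.14, 3.14, 3.14, 3.14].

### API

Orientations are given as a unit quaternion [w, x, y, z].
In Python, from plant import movep, line_to, move_joints, set_gripper, wait, ik, get_state, camera, Unreachable, hand_in, grip_point_offset gives the robot as it stands. The module is installed in compiled form; this text tells all that it offers. Calls block until the motion is done:
- movep(position, orientation): joint-space move of the TCP to a pose.
- line_to(position, ori=None, vel=0.15, max_force=None): straight line of the TCP; ori=None keeps the orientation; vel is the mean speed in m/s. With max_force (N) it stops when the force on the tool has changed by that much, and returns True; else False.
- move_joints(angles): joint-space move.
- set_gripper(opening, squeeze=None): finger opening in m; squeeze is the grip in N (None keeps the last); returns when the fingers have stopped.
- wait(seconds).
- ik(position, orientation): joint angles nearest the present ones, or None.
- get_state(): the state.
- camera(name): name is "scene" or "side" or "wrist"; returns a dict with "pixels" (400x640x3 uint8, blue, green, red), "fx", "fy", "cx", "cy" (pixels), "distortion" ([k1, k2, p1, p2, k3] as OpenCV has them; the pictures are not rectified), "R" (3x3) and "t" (3): a world point X has camera coordinates R X + t. Camera axes: x right, y down, z forward; pixel columns grow to the right and rows downward; lengths in m; the calibration is good to about 2 mm. A picture is of the moment at which its call begins. There is no depth.
A pose or a line that the arm cannot do raises Unreachable and nothing moves.
- hand_in(): hands the job in; it is judged then, once.
The state is a dict: "clock": time; "q": joint angles; "qvel": joint speeds; "tau": joint torques, N m; "position": TCP position; "tcp_rot": TCP orientation; "ft_force": force on the tool from outside, world axes, zero at the start; "moment": the same for the moment, N m; "gripper_width": finger opening in m; "grasp_force": force on a finger pad.
Only numpy, scipy, OpenCV 4.12 (cv2) and the standard library are available. Lean on these libraries where they do the work, as an engineer would, in place of code of your own. Each camera call takes 0.05 s, during which the arm holds its last target. There are 200 camera calls.

### The job

The handle in the warming plate's rack is cured: take it out and lay it in the plywood tray. Lay every awl handle that is on the bench in the rack, one to a pair of notches, with its steel plate facing up so that the plate cannot creep while the glue sets (a handle is turned by rolling it along the bench). When they are all in, turn the thermostat to the long broad mark, and leave everything else on the bench alone.

Things in the scene. Friction and masses are not known exactly. Their poses are not given: they have to be found in the camera images.
- handle_a: wooden awl handle A, to be cured; on the bench with its plate aside or below; absent in some starts; lies on its side, rolls freely. 132 mm long; barrel 36 mm in diameter, straight over the middle 96 mm. Origin on its axis, half-way along; x along the axis to the 24 mm brass ferrule; z out of the middle of the flush steel plate (40 mm along, 14 mm round, midway): z up = plate on top. About 0.09 kg.
- handle_b: wooden awl handle B, to be cured; on the bench with its plate aside or below; absent in some starts; lies on its side, rolls freely. 132 mm long; barrel 36 mm in diameter, straight over the middle 96 mm. Origin on its axis, half-way along; x along the axis to the 24 mm brass ferrule; z out of the middle of the flush steel plate (40 mm along, 14 mm round, midway): z up = plate on top. About 0.09 kg.
- handle_c: wooden awl handle C, to be cured; on the bench with its plate aside or below; absent in some starts; lies on its side, rolls freely. 132 mm long; barrel 36 mm in diameter, straight over the middle 96 mm. Origin on its axis, half-way along; x along the axis to the 24 mm brass ferrule; z out of the middle of the flush steel plate (40 mm along, 14 mm round, midway): z up = plate on top. About 0.09 kg.
- handle_d: wooden awl handle D, to be cured; on the bench with its plate aside or below; absent in some starts; lies on its side, rolls freely. 132 mm long; barrel 36 mm in diameter, straight over the middle 96 mm. Origin on its axis, half-way along; x along the axis to the 24 mm brass ferrule; z out of the middle of the flush steel plate (40 mm along, 14 mm round, midway): z up = plate on top. About 0.09 kg.
- cured_handle: the cured handle, at the start in the rack's third pair of notches from the right; alike to the others; lies on its side, rolls freely. 132 mm long; barrel 36 mm in diameter, straight over the middle 96 mm. Origin on its axis, half-way along; x along the axis to the 24 mm brass ferrule; z out of the middle of the flush steel plate (40 mm along, 14 mm round, midway): z up = plate on top. About 0.09 kg.
- warmer: fixed electric warming plate, 310 mm wide (y), from 140 mm before to 115 mm behind its origin (x); aluminium plate 55 mm above the bench, thermostat strip along its front (-x). Origin at bench height. On it two bars across y, 60 mm apart, 8 thick, 87 mm high over the bench, carry four pairs of 90-degree V-notches, 76 mm apart; a handle lies in a pair along x, free underneath between the bars.
- notch0 (a point): where the middle of a handle seated in the first pair of notches from the right lies (92 mm above the bench); axes as the warmer's. The barrel bottom of a seated handle is 19 mm above the aluminium plate.
- notch1 (a point): where the middle of a handle seated in the second pair of notches from the right lies (92 mm above the bench); axes as the warmer's. The barrel bottom of a seated handle is 19 mm above the aluminium plate.
- notch2 (a point): where the middle of a handle seated in the third pair of notches from the right lies (92 mm above the bench); axes as the warmer's. The barrel bottom of a seated handle is 19 mm above the aluminium plate.
- notch3 (a point): where the middle of a handle seated in the fourth pair of notches from the right lies (92 mm above the bench); axes as the warmer's. The barrel bottom of a seated handle is 19 mm above the aluminium plate.
- thermostat (a joint): angle of the thermostat knob, rad: 0 = off, pointer towards the warmer's front (-x); grows as it is turned clockwise seen from above (front, left, back, right), up to 4.71. White marks every 30 degrees; the long broad one is at 2.094 rad (120 degrees). Stays where it is left (0.04 N m friction).
- thermostat_grip (a point): on the thermostat's axis, which is vertical, at the height to grip, 90 mm above the bench. A bar 42 mm long, 14 thick, its top 97 mm above the bench and free to grip down to 70 mm, with a white pointer line on one half of its top, on a 44 mm disc. x of this frame runs along the bar, away from the pointer.
- tray: shallow plywood tray for finished handles, fixed: 175 mm (x) by 135 mm (y) outside, walls 5 mm thick and 20 mm tall, floor 5 mm thick. Origin at the centre of its underside. The bench before its -x side (150 mm deep, 140 mm wide) starts clear.
- brush: bystander: glue brush, 180 mm, lying; leave alone.
- glue_jar: bystander: glue jar, 54 mm wide, 85 mm tall, upright; leave alone.
- tack_tin: bystander: tin of tacks, 66 mm wide, 45 mm tall, upright; leave alone.
- eyelet_tin: bystander: tin of eyelets, 48 mm wide, 30 mm tall, upright; leave alone.
- wax_puck: bystander: round cake of thread wax, 52 mm wide, 22 mm tall; leave alone.
Not all that is in view belongs to the job. What is shaped like the handle_b but red is not meant. What is shaped like the handle_d but red is not meant.

How it is judged:
By the outcome, as a careful person would: the job done as asked, in the order asked, and still so for the second after the job is handed in, with the robot touching nothing.
Of handle_a, handle_b, handle_c, handle_d only 2 to 4 are there at a start; the rules pass over those that are not, and their reading is None.
At some moment in a run one of handle_a, handle_b, handle_c, handle_d may be knocked a few centimetres aside while the robot is not near it.
Once in a run the grip may slacken for a moment while it holds something.
It also fails if it takes over 210 s, if anything falls off the work surface, if the arm or the gripper's body presses on something with over 40 N, if the wrist force passes 120 N, or if a joint passes its speed limit or range.

## Working session

There is one attempt and no reset: what is moved stays moved. The work goes in short steps, each a Python script; the robot and the scene stay as the last script left them, time stands still between calls to the robot, and variables do not carry over. Pictures are saved under pics/ and viewed, at most 14 in all, crops included, and the job is handed in when it is done.

```bash
mkdir -p pics; cat > h.py <<'E'
import numpy as np, cv2
from plant import *
from scipy.spatial.transform import Rotation as Rn
def K(c): return np.array([[c['fx'],0,c['cx']],[0,c['fy'],c['cy']],[0,0,1]])
def ray(c,uv,z):
    uv=np.array(uv,float).reshape(-1,1,2)
    n=cv2.undistortPoints(uv,K(c),np.array(c['distortion']))[:,0]
    d=np.c_[n,np.ones(len(n))]@np.array(c['R'])
    o=-np.array(c['R']).T@np.array(c['t'])
    return o+d*((z-o[2])/d[:,2])[:,None]
def proj(c,X):
    return cv2.projectPoints(np.array(X,float).reshape(-1,3),cv2.Rodrigues(np.array(c['R']))[0],np.array(c['t'],float),K(c),np.array(c['distortion']))[0][:,0]
def down(yaw):  # tool z down; tool y (closing) direction at angle yaw from world x
    y=np.array([np.cos(yaw),np.sin(yaw),0]);z=np.array([0,0,-1.]);x=np.cross(y,z)
    q=Rn.from_matrix(np.c_[x,y,z]).as_quat(); return [q[3],q[0],q[1],q[2]]
E
python3 - <<'E'
from h import *
import pickle
for n in ['scene','side','wrist']:
    c=camera(n); cv2.imwrite(f'pics/{n}0.png',c['pixels']); pickle.dump(c,open(f'{n}0.pkl','wb'))
    print(n,-np.array(c['R']).T@np.array(c['t']),np.array(c['R'])[2],c['fx'])
print(get_state(),grip_point_offset)
E
```

```text
scene [ 1.12567754 -0.97692154  1.04279949] [-0.4400239   0.5894828  -0.67741346] 403.8139929283011
side [ 0.17691025 -1.48048365  1.08136488] [ 0.2166107   0.77408031 -0.5948777 ] 490.2178998512083
wrist [0.14557269 0.63637324 0.37280018] [ 0.25067651 -0.08714233 -0.96414081] 353.0076312719221
{'clock': 0.15, 'q': array([-1.34401022,  0.39903458,  0.0450578 ,  1.53757508, -0.01870076,
        1.20686378, -0.05070212]), 'qvel': array([-0.00077599, -0.00266591,  0.00157098, -0.00504398, -0.00018068,
        0.00093424,  0.00208071]), 'tau': array([ 2.06817436e-03, -4.75561810e+01,  1.36688199e+00, -2.54514974e+01,
        1.17893380e-02,  6.50012138e-03,  3.19612198e-06]), 'position': array([0.20786786, 0.6153761 , 0.23050129]), 'tcp_rot': array([-6.41637636e-05,  1.62127725e-01,  9.86769511e-01, -7.26776952e-04]), 'ft_force': array([-0.72628617, -0.01505174,  0.43535411]), 'moment': array([ 0.0209712 ,  0.01112086, -0.03078301]), 'grasp_force': 0.0, 'gripper_width': 0.08520309803794548} 0.0187
```

View pics/scene0.png

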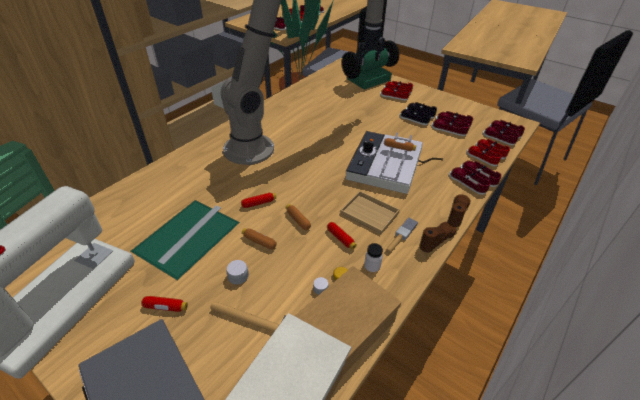

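View pics/side0.png

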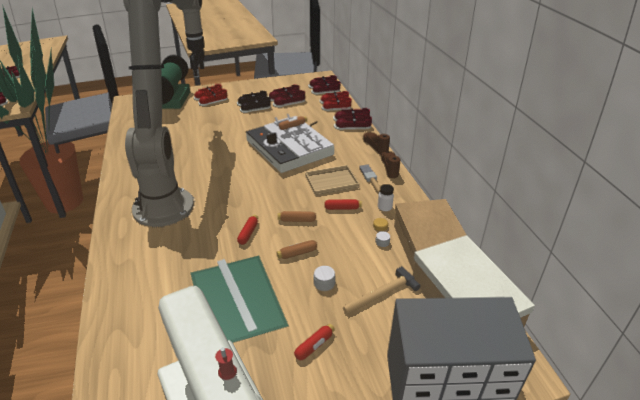

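The scene shows two wooden handles on the bench, at scene (298,217) and (259,239). The red ones are decoys. The warmer is near (385,162) and the tray near (370,212). I'll zoom in for detail.

```bash
python3 - <<'E'
import cv2,numpy as np
s=cv2.imread('pics/scene0.png');d=cv2.imread('pics/side0.png')
a=cv2.resize(s[120:240,330:460],(650,600),interpolation=cv2.INTER_CUBIC)
b=cv2.resize(d[105:205,240:370],(780,600),interpolation=cv2.INTER_CUBIC)
cv2.imwrite('pics/za.png',a);cv2.imwrite('pics/zb.png',b)
E
```

```text
(no output)
```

View pics/za.png

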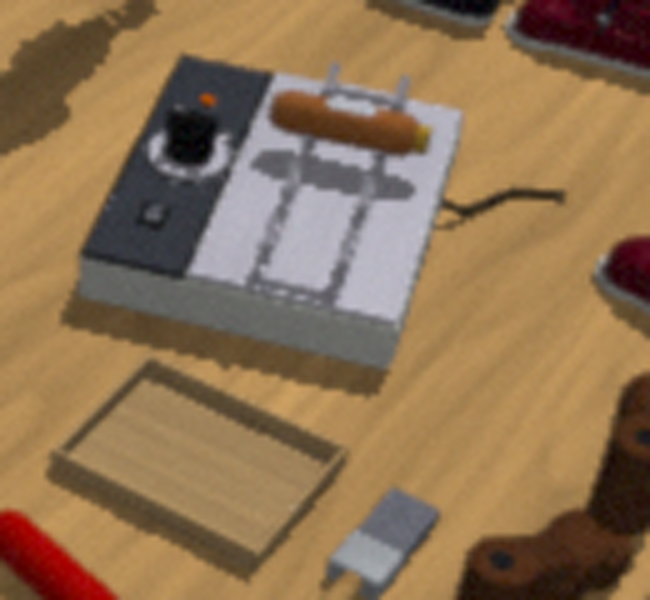

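View pics/zb.png

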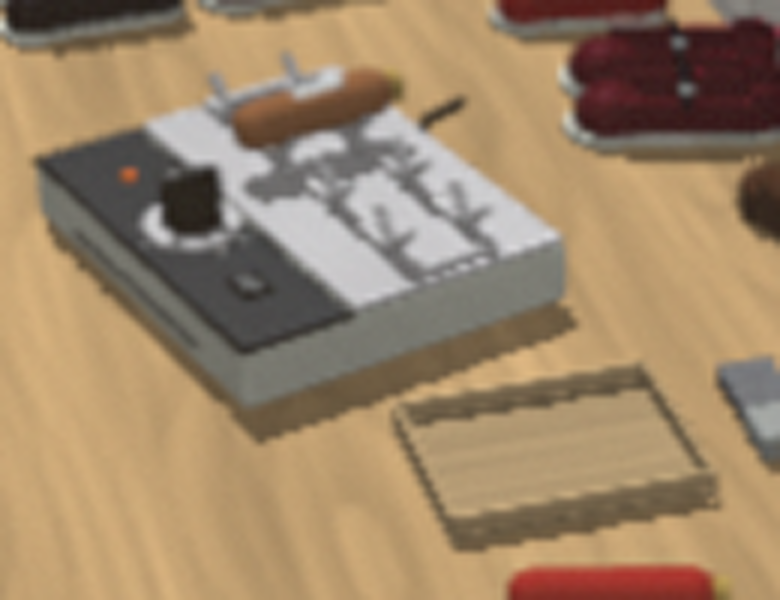

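Both crops show the warmer with its dark thermostat strip and knob at front. The cured handle lies at the far-left notch pair with its ferrule to the back, and the tray lies to the right of the warmer. Next I'll cast the corners onto their planes.

```bash
cat > m.py <<'E'
from h import *
import pickle
S=pickle.load(open('scene0.pkl','rb'));D=pickle.load(open('side0.pkl','rb'))
A=lambda p:np.array(p)/5+[330-.4,120-.4]
B=lambda p:np.array(p)/6+[240-.4,105-.4]
def fit(P,M): # model 2d -> world 2d rigid
    pc,mc=P.mean(0),M.mean(0);U,_,V=np.linalg.svd((M-mc).T@(P-pc));R=(U@V).T
    return np.arctan2(R[1,0],R[0,0]),pc-R@mc,np.abs(P-(M-mc)@R.T-pc).max()
Mw=np.array([[-.14,.155],[-.14,-.155],[.115,-.155],[.115,.155]])
np.set_printoptions(precision=4,suppress=True)
print('W scene',fit(ray(S,A([[183,57],[80,262],[395,325],[462,107]]),.055)[:,:2],Mw))
P=ray(D,B([[37,160],[245,352],[563,240]]),.055)[:,:2]
print('W side',fit(P,Mw[:3]))
for z in (.02,):
  print('T scene',ray(S,A([[152,363],[50,460],[250,562],[346,455]]),z))
  print('T side',ray(D,B([[393,408],[455,520],[718,478],[642,367]]),z))
for nm,c,b in (('scene',S,(200,280,190,255)),('side',D,(262,330,200,265))):
    im=c['pixels'];h=cv2.cvtColor(im,cv2.COLOR_BGR2HSV)
    m=((h[...,0]<14)&(h[...,1]>140)&(h[...,2]>60)).astype(np.uint8)
    n,l,st,ce=cv2.connectedComponentsWithStats(m)
    for i in range(1,n):
        if st[i,4]>80: 
            ys,xs=np.nonzero(l==i); (cx,cy),wh,an=cv2.minAreaRect(np.c_[xs,ys].astype(np.float32))
            bp=cv2.boxPoints(((cx,cy),wh,an)); 
            e=(bp[0]+bp[1])/2,(bp[2]+bp[3])/2
            if np.linalg.norm(e[0]-e[1])<8 or np.linalg.norm(bp[0]-bp[1])>np.linalg.norm(bp[1]-bp[2]): e=(bp[1]+bp[2])/2,(bp[3]+bp[0])/2
            print(nm,st[i],im[l==i].mean(0).round(),(round(cx),round(cy)),ray(c,[(cx,cy),*e],.018)[:,:2].round(3).tolist())
E
python3 m.py
```

```text
W scene (np.float64(0.326877187321231), array([0.5467, 0.2664]), np.float64(0.008507268671891777))
W side (np.float64(0.320827156147613), array([0.5393, 0.265 ]), np.float64(0.006321136307258557))
T scene [[ 0.557   0.0419  0.02  ]
 [ 0.5573 -0.0931  0.02  ]
 [ 0.724  -0.0895  0.02  ]
 [ 0.7237  0.0452  0.02  ]]
T side [[ 0.5431  0.0407  0.02  ]
 [ 0.5499 -0.0869  0.02  ]
 [ 0.7191 -0.0874  0.02  ]
 [ 0.7123  0.0443  0.02  ]]
scene [382  80  17  16 105] [14. 21. 95.] (390, 87) [[0.207, 0.865], [0.176, 0.959], [0.237, 0.778]]
scene [394  82  20  17 144] [14. 20. 86.] (404, 90) [[0.285, 0.883], [0.255, 0.987], [0.314, 0.786]]
scene [385 139  28  11 108] [ 33.  62. 102.] (398, 144) [[0.511, 0.418], [0.454, 0.399], [0.568, 0.437]]
scene [469 138  26  19 162] [13. 18. 94.] (480, 146) [[0.803, 0.637], [0.807, 0.732], [0.8, 0.547]]
scene [481 143  30  21 233] [ 9. 13. 79.] (496, 153) [[0.878, 0.626], [0.891, 0.726], [0.867, 0.532]]
scene [241 192  33  16 285] [ 13.  22. 125.] (257, 200) [[0.278, -0.233], [0.31, -0.179], [0.247, -0.285]]
scene [453 195  17  17 170] [25. 44. 75.] (461, 203) [
[... 603 characters left out ...]
[31. 38. 96.] (211, 93) [[0.254, 0.873], [0.334, 0.897], [0.176, 0.85]]
side [321  91  30  17 367] [32. 35. 95.] (336, 99) [[0.846, 0.629], [0.92, 0.625], [0.774, 0.633]]
side [  45  143   38   69 1343] [37. 53. 87.] (65, 177) [[-0.384, 0.268], [-0.453, 0.553], [-0.328, 0.036]]
side [ 19 147  38  67 859] [39. 55. 91.] (36, 183) [[-0.496, 0.26], [-0.607, 0.551], [-0.407, 0.024]]
side [325 199  34  11 323] [ 42.  52. 134.] (342, 204) [[0.62, -0.182], [0.676, -0.197], [0.563, -0.167]]
side [237 216  20  29 296] [ 42.  52. 139.] (247, 230) [[0.276, -0.233], [0.312, -0.169], [0.242, -0.293]]
side [294 326  38  34 497] [ 45.  55. 147.] (313, 342) [[0.371, -0.724], [0.428, -0.691], [0.318, -0.755]]
```

```bash
cat >> h.py <<'E'
import pickle
np.set_printoptions(precision=4,suppress=True)
def best(p,yaw):
    """orientation (of the two half-turn-equal ones) whose ik keeps joint 7 most central"""
    o=[(abs(j[6]),y) for y in (yaw,yaw+np.pi) for j in [ik(p,down(y))] if j is not None]
    return down(min(o)[1]) if o else None
def shot(n,name):
    c=camera(n); cv2.imwrite(f'pics/{name}.png',c['pixels']); pickle.dump(c,open(f'{name}.pkl','wb')); return c
E
python3 - <<'E'
from h import *
wx,wy,wt=.543,.266,.324
for (p,yaw,n) in (((.53,.255,.33),wt+np.pi/2,'w1'),((.47,-.24,.30),np.pi/2-.2,'b1')):
    o=best(p,yaw); print(n,o)
    movep(p,o); wait(.3); c=shot('wrist',n); print(get_state()['q'],-np.array(c['R']).T@np.array(c['t']))
print(get_state()['clock'])
E
```

```text
w1 [np.float64(0.0), np.float64(-0.16129234122838743), np.float64(0.9869066727209141), np.float64(0.0)]
[-0.7115  0.2349  0.2341  1.5511 -0.0552  1.3622  1.4233] [0.4674 0.2337 0.4723]
b1 [np.float64(0.0), np.float64(0.9950041652780258), np.float64(-0.09983341664682835), np.float64(0.0)]
[-0.6276  0.3233  1.2777  1.75   -0.3203  1.3086 -1.0494] [ 0.5368 -0.2536  0.4424]
4.7583
```

View pics/w1.png

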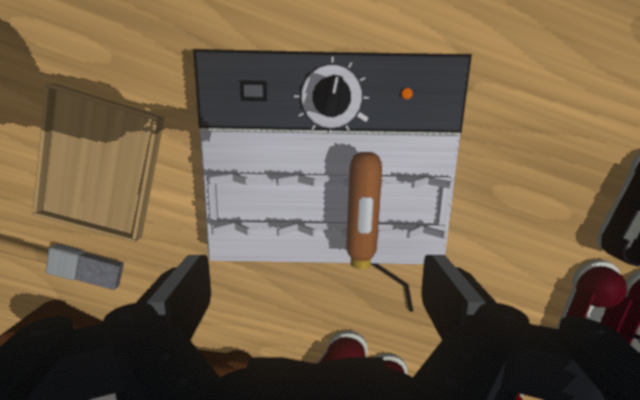

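View pics/b1.png

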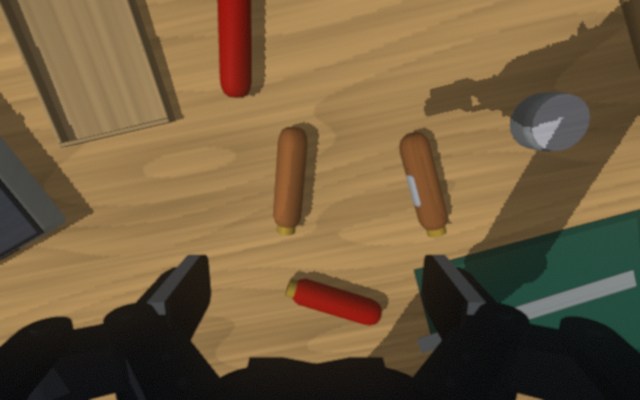

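w1 shows the warmer: knob at (332,96) with its pointer at about 5–10°, the broad mark at (362,118), and the cured handle around (365,208) with its plate up. b1 shows H1 at (290,180) with no plate visible, and H2 at (423,183) with its plate on the +y side at (414,190).

```bash
cat >> h.py <<'E'
def handles(c,z,minA=300,amax=20000):
    """wooden handles: barrel centre, axis (towards ferrule), and plate angle (0=up, +: towards left of axis)"""
    im=c['pixels'];h=cv2.cvtColor(im,cv2.COLOR_BGR2HSV);out=[]
    hh,s,v=[h[...,i].astype(int) for i in range(3)]
    wood=((hh>=6)&(hh<14)&(s>140)&(v>50)).astype(np.uint8)
    grey=((s<60)&(v>120)).astype(np.uint8)
    yel=((hh>=17)&(hh<32)&(s>150)&(v>70)).astype(np.uint8)
    n,l,st,ce=cv2.connectedComponentsWithStats(cv2.morphologyEx(wood,cv2.MORPH_OPEN,np.ones((3,3))))
    o=-np.array(c['R']).T@np.array(c['t'])
    for i in range(1,n):
        if not minA<st[i,4]<amax: continue
        pts=np.argwhere(l==i)[:,::-1].astype(np.float32)
        hull=cv2.convexHull(pts); (cx,cy),(w,hg),an=cv2.minAreaRect(hull)
        if max(w,hg)<2*min(w,hg) : continue
        bp=cv2.boxPoints(((cx,cy),(w,hg),an))
        if w>hg and False: pass
        a,b,cc,d=bp
        e=((a+b)/2,(cc+d)/2) if np.linalg.norm(a-b)<np.linalg.norm(b-cc) else ((b+cc)/2,(d+a)/2)
        E=ray(c,e,z); L=np.linalg.norm(E[0]-E[1])
        if not .09<L<.15: continue
        ex=np.zeros_like(wood); cv2.fillPoly(ex,[hull.astype(np.int32)],1); 
        big=cv2.dilate(ex,np.ones((13,13)))
        fy=np.argwhere(big&yel)
        f=ray(c,[fy.mean(0)[::-1]],z)[0] if len(fy)>5 else None
        ctr=E.mean(0)
        ax=E[1]-E[0]
        if f is not None and ax@(f-ctr)<0: ax=-ax
        ax/=np.linalg.norm(ax)
        # wood part is ferrule-less: its far end is 66 mm from the middle
        tail=ctr-ax*L/2; mid=tail+ax*.066
        gp=np.argwhere(cv2.erode(big,np.ones((9,9)))&grey)
        ang=None
        if len(gp)>25:
            lat=np.cross([0,0,1],ax); P=ray(c,gp[:,::-1],0.0); D=P-o; D/=np.linalg.norm(D,axis=1)[:,None]
            r=np.array([lat,[0,0,1]]); oo=r@(o-mid); dd=D@r.T
            A=(dd**2).sum(1);B=dd@oo;C=oo@oo-.018**2;disc=np.maximum(B*B-A*C,0)
            X=oo+dd*((-B-np.sqrt(disc))/A)[:,None]
            t=np.degrees(np.arctan2(X[:,0],X[:,1])); ang=(np.median(t).round(1),np.percentile(t,[3,97]).round(1))
        out.append(dict(mid=mid,L=L,yaw=np.arctan2(ax[1],ax[0]),ferr=f is not None,ang=ang,n=len(gp),px=(round(cx),round(cy))))
    return out
E
cat > m2.py <<'E'
from h import *
c=pickle.load(open('w1.pkl','rb'))
C=ray(c,[(194,50),(471,55),(446,262),(211,262)],.055)[:,:2]
from m import fit,Mw
M=np.array([[-.14,-.155],[-.14,.155],[.115,.155],[.115,-.155]])
print('warmer',fit(C,M))
print('tray',ray(c,[(50,85),(160,118),(137,240),(37,212)],.02)[:,:2])
print('knob',ray(c,[(332,96)],.09))
for h in handles(c,.092): print(h)
print('b1')
for h in handles(pickle.load(open('b1.pkl','rb')),.018): print(h)
E
python3 m2.py | sed -n '/^warmer/,$p'
```

```text
warmer (np.float64(0.31552356947955884), array([0.5422, 0.2765]), np.float64(0.00542887683486587))
tray [[ 0.5509 -0.0756]
 [ 0.5465  0.0557]
 [ 0.7161  0.0599]
 [ 0.7179 -0.0711]]
knob [[0.4554 0.247  0.09  ]]
{'mid': array([0.564 , 0.3245, 0.092 ]), 'L': np.float64(0.12058956330975647), 'yaw': np.float64(0.2929053871535114), 'ferr': True, 'ang': (np.float64(-3.4), array([-32. ,  50.3])), 'n': 618, 'px': (366, 207)}
b1
```

```bash
python3 - <<'E'
from h import *
c=pickle.load(open('b1.pkl','rb'));h=cv2.cvtColor(c['pixels'],cv2.COLOR_BGR2HSV)
for x,y in [(290,180),(282,180),(299,180),(425,170),(408,160),(436,200),(414,190),(287,230),(340,200),(340,300)]: print((x,y),h[y,x])
p=(.558,.325,.2);o=best(p,.31+np.pi/2);movep(p,o);wait(.2);c=shot('wrist','w2')
h=cv2.cvtColor(c['pixels'],cv2.COLOR_BGR2HSV)
for r in handles(c,.092): print(r)
q=proj(c,[[.564,.3245,.092]])[0].astype(int);print(q,h[q[1],q[0]],get_state()['q'])
E
```

```text
(290, 180) [ 14 169 125]
(282, 180) [ 14 168 147]
(299, 180) [ 14 164  90]
(425, 170) [ 14 168 123]
(408, 160) [ 13 165 128]
(436, 200) [ 14 167 124]
(414, 190) [105   6 161]
(287, 230) [ 22 174 148]
(340, 200) [ 18 125 163]
(340, 300) [  3 217 120]
{'mid': array([0.5621, 0.3226, 0.092 ]), 'L': np.float64(0.12419370272595304), 'yaw': np.float64(0.30634856853338455), 'ferr': True, 'ang': (np.float64(-0.7), array([-27.8,  65.5])), 'n': 1342, 'px': (314, 190)}
[315 203] [105   9 169] [-0.0554  0.5045 -0.7571  1.5681  0.3624  1.2148  1.0018]
```

View pics/w2.png

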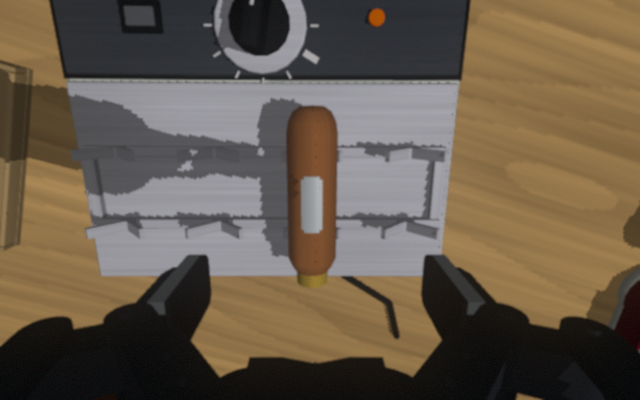

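w2 shows the cured handle's plate at (312,205) between the bars and centred between the open fingers. Now I'll pick it up and carry it to the tray.

```bash
sed -i 's/(hh<14)&(s>140)/(hh<16)\&(s>145)/' h.py; python3 - <<'E'
from h import *
c=pickle.load(open('w2.pkl','rb'))
print('plate',ray(c,[(312,205)],.11), 'corners',ray(c,[(67,79),(460,79),(102,275),(440,275)],.055)[:,:2])
for h in handles(pickle.load(open('b1.pkl','rb')),.018): print(h)
m=ray(c,[(312,205)],.11)[0]; yaw=.312
p=np.array([m[0],m[1],.14]);o=best(p,yaw+np.pi/2)
set_gripper(.06,60); line_to(p,o,vel=.15)
print(line_to([p[0],p[1],.077],vel=.08,max_force=15))
set_gripper(0.02,60); s=get_state(); print(s['gripper_width'],s['grasp_force'],s['position'],s['ft_force'])
line_to([p[0],p[1],.2],vel=.12); s=get_state(); print(s['gripper_width'],s['grasp_force'])
q=(.634,-.018,.2); o2=best(q,np.pi/2); movep(q,o2); wait(.2)
s=get_state(); print(s['gripper_width'],s['q'],s['clock']); shot('wrist','t1')
E
```

```text
plate [[0.5604 0.3211 0.11  ]] corners [[0.5371 0.1176]
 [0.4456 0.403 ]
 [0.6939 0.1673]
 [0.6031 0.4534]]
{'mid': array([ 0.4521, -0.2031,  0.018 ]), 'L': np.float64(0.12346313699190826), 'yaw': np.float64(2.8400387830008893), 'ferr': True, 'ang': None, 'n': 0, 'px': (289, 177)}
{'mid': array([ 0.4152, -0.3653,  0.018 ]), 'L': np.float64(0.12537688747515427), 'yaw': np.float64(-3.013397725257526), 'ferr': True, 'ang': (np.float64(-63.2), array([-100.2,  -46.4])), 'n': 215, 'px': (423, 181)}
False
0.034274867548730714 59.633281230926514 [0.5607 0.3219 0.078 ] [-0.8284  0.5506  5.035 ]
0.034424722123591954 59.665242433547974
0.03418526039148465 [-0.8177  0.7526  1.2624  1.634  -0.7385  1.3162 -1.0018] 12.425
```

View pics/t1.png

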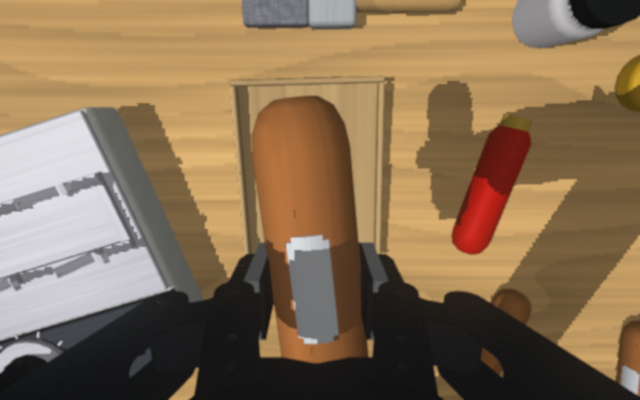

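t1 shows the handle held over the tray. The tray's far corners are at (232,82) and (391,80).

```bash
python3 - <<'E'
from h import *
c=pickle.load(open('t1.pkl','rb'))
T=ray(c,[(232,82),(391,80)],.02);print(T)
e=T[0]-T[1]; yw=np.arctan2(e[1],e[0])-np.pi/2; b=T.mean(0); ctr=b-.0875*np.array([np.cos(yw),np.sin(yw),0]);print(yw,ctr)
p=np.array([ctr[0],ctr[1],.1]); o=best(p,yw-0.03+np.pi/2)
line_to(p,o,vel=.15); print(get_state()['gripper_width'])
print(line_to([p[0],p[1],.0125],vel=.06,max_force=10),get_state()['position'])
set_gripper(.06); line_to([p[0],p[1],.12],vel=.12)
# look at bench handles on the way
p=(.44,-.37,.2); o=best(p,-3.013+np.pi/2); movep(p,o); wait(.2); c=shot('wrist','b2'); print(get_state()['q'],get_state()['clock'])
for h in handles(c,.018): print(h)
c=shot('scene','s2')
for h in handles(c,.018,80): print(h)
E
```

```text
[[ 0.7192  0.054   0.02  ]
 [ 0.7208 -0.083   0.02  ]]
0.01191119773163285 [ 0.6325 -0.0156  0.02  ]
0.03423035416851653
False [ 0.6328 -0.0156  0.0129]
[-0.2371  0.5946  1.233   1.7784 -0.5997  1.211  -0.2712] 18.0833
{'mid': array([ 0.4527, -0.2034,  0.018 ]), 'L': np.float64(0.12568589821217627), 'yaw': np.float64(2.852933643817429), 'ferr': True, 'ang': None, 'n': 0, 'px': (137, 136)}
{'mid': array([ 0.4144, -0.3649,  0.018 ]), 'L': np.float64(0.12520898388745036), 'yaw': np.float64(-3.0181479102311197), 'ferr': True, 'ang': (np.float64(-54.5), array([-85.5, -43.7])), 'n': 184, 'px': (307, 198)}
{'mid': array([ 0.6323, -0.0137,  0.018 ]), 'L': np.float64(0.12089760851382104), 'yaw': np.float64(-3.100803161587572), 'ferr': True, 'ang': (np.float64(2.4), array([-45.5,  21.8])), 'n': 34, 'px': (370, 210)}
{'mid': array([ 0.4534, -0.2057,  0.018 ]), 'L': np.float64(0.128055157582052), 'yaw': np.float64(2.8726375467861103), 'ferr': True, 'ang': None, 'n': 0, 'px': (298, 217)}
{'mid': array([0.8775, 0.0491, 0.018 ]), 'L': np.float64(0.1209976962731345), 'yaw': np.float64(-2.181325257605838), 'ferr': False, 'ang': None, 'n': 0, 'px': (439, 229)}
{'mid': array([ 0.4168, -0.365 ,  0.018 ]), 'L': np.float64(0.12723915665153196), 'yaw': np.float64(-3.036100422589071), 'ferr': True, 'ang': None, 'n': 0, 'px': (260, 239)}
{'mid': array([ 1.0757, -0.0238,  0.018 ]), 'L': np.float64(0.11523791166132184), 'yaw': np.float64(-1.6524855915188938), 'ferr': False, 'ang': None, 'n': 0, 'px': (487, 270)}
```

View pics/b2.png

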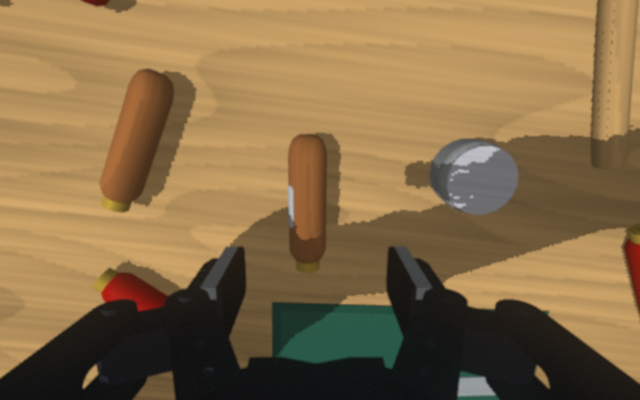

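b2 shows H2 at (307,198) with its plate on the +y side (only the upper edge shows, at about −44°, so its middle is near −67°). The cured handle is in the tray. I'll roll H2 about 21 mm towards −y.

```bash
cat >> h.py <<'E'
def roll(h,deg):
    """cage the handle between the fingers, roll it by deg (+: towards left of its axis), let go, rise, look"""
    m=h['mid'];ax=np.array([np.cos(h['yaw']),np.sin(h['yaw']),0]);lat=np.cross([0,0,1],ax)
    s=lat*np.radians(deg)*.018; g=np.array([m[0],m[1],0])
    # a thing on the axis at the middle: close there
    p=g+[0,0,.06];o=best(p,h['yaw']+np.pi/2)
    set_gripper(.06,20); movep(p+[0,0,.06],o); line_to(p,vel=.15); 
    print('touch',line_to(g+[0,0,.008],vel=.06,max_force=12))
    line_to(g+s+[0,0,.008],vel=.03); set_gripper(.02,20); print('w',get_state()['gripper_width'])
    set_gripper(.06); line_to(g+s+[0,0,.2],vel=.2); return look(g+s,h['yaw'])
def look(g,yaw,name=None):
    """from straight above-ish: camera sits 65 mm off the tool along tool x"""
    p=np.array([g[0],g[1],.22]); movep(p,best(p,yaw+np.pi/2)); wait(.2); c=camera('wrist')
    if name: cv2.imwrite(f'pics/{name}.png',c['pixels'])
    hs=handles(c,.018); h=min(hs,key=lambda h:np.hypot(*(h['mid'][:2]-g[:2]))); print(h,get_state()['clock']); return h
E
python3 - <<'E'
from h import *
h=dict(mid=np.array([.4148,-.365,.018]),yaw=-3.018)
roll(h,67)
E
```

```text
touch False
w 0.03498508898262174
{'mid': array([ 0.4173, -0.3858,  0.018 ]), 'L': np.float64(0.12339761574410923), 'yaw': np.float64(-3.0191338771012037), 'ferr': True, 'ang': (np.float64(-1.4), array([-23.2,  23.1])), 'n': 661, 'px': (316, 167)} 23.5083
```

H2's plate is now up (−1.4°). Next I'll pick it and set it in notch 0.

```bash
cat >> h.py <<'E'
WY=.312; N2=np.array([.5606,.3215]); NOTCH=[N2+k*.076*np.array([-np.sin(WY),np.cos(WY)]) for k in (-2,-1,0,1)]
def pick_place(h,n,tilt=0):
    m=h['mid']; N=NOTCH[n]; c=[]
    for y in (h['yaw']+np.pi/2,h['yaw']-np.pi/2):
        a=ik([m[0],m[1],.1],down(y)); b=ik([N[0],N[1],.16],down(y+WY-h['yaw']))
        if a is not None and b is not None: c.append((max(abs(a[6]),abs(b[6])),y))
    print(c); y=min(c)[1]; o=down(y); o2=down(y+WY-h['yaw'])
    set_gripper(.06,60); movep([m[0],m[1],.12],o); line_to([m[0],m[1],.05],vel=.15)
    line_to([m[0],m[1],.006],vel=.06,max_force=12); set_gripper(.02,60); s=get_state(); print('grip',s['gripper_width'],s['grasp_force'],s['position'])
    line_to([m[0],m[1],.2],vel=.15); print('w',get_state()['gripper_width'])
    movep([N[0],N[1],.2],o2); s=get_state(); print('w',s['gripper_width'],s['q'],s['clock']); return o2
def lower(n):
    N=NOTCH[n]; line_to([N[0],N[1],.11],vel=.15)
    print('stop',line_to([N[0],N[1],.078],vel=.04,max_force=6),get_state()['position'],get_state()['gripper_width'])
    set_gripper(.055); line_to([N[0],N[1],.2],vel=.15)
E
python3 - <<'E'
from h import *
h=dict(mid=np.array([.4163,-.3858,.018]),yaw=-3.019)
pick_place(h,0); shot('wrist','p1')
E
```

```text
[(np.float64(1.3919953440842938), -1.4482036732051036), (np.float64(2.550606225642103), -4.589796326794897)]
grip 0.03431897412802873 59.665271043777466 [ 0.4166 -0.3863  0.0067]
w 0.03451536679407231
w 0.03379292268281402 [-0.0823  0.4086 -0.3551  1.6105  0.1529  1.1513  1.4069] 29.6333
```

View pics/p1.png

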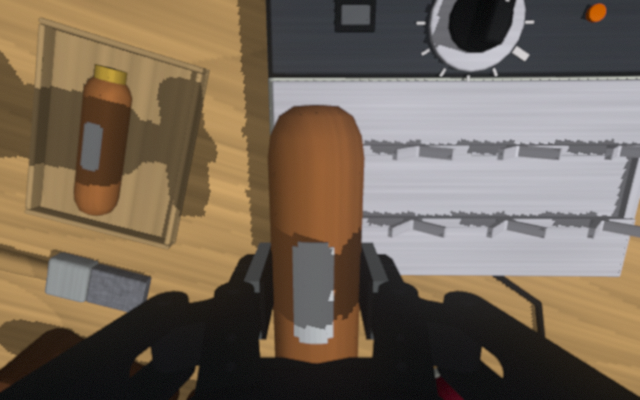

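p1 shows H2 held with its plate up at (313,290), and the cured handle in the tray at (103,140). I'll lower it and check, then look at H1.

```bash
python3 - <<'E'
from h import *
lower(0); wait(.2)
for z in (.092,):
  c=shot('wrist','w3')
  for h in handles(c,z): print(h)
h=look(np.array([.4525,-.2034]),2.85,'b3')
E
```

```text
stop True [0.6066 0.1769 0.0812] 0.03407810952083955
{'mid': array([0.604, 0.02 , 0.092]), 'L': np.float64(0.09708693975702935), 'yaw': np.float64(-3.0962395469773565), 'ferr': True, 'ang': None, 'n': 0, 'px': (99, 148)}
{'mid': array([0.6093, 0.1768, 0.092 ]), 'L': np.float64(0.12466564243219404), 'yaw': np.float64(0.2912486419135587), 'ferr': True, 'ang': (np.float64(-1.1), array([-26.7,  77. ])), 'n': 1364, 'px': (317, 191)}
{'mid': array([ 0.4907, -0.0632,  0.018 ]), 'L': np.float64(0.12531317480204507), 'yaw': np.float64(2.642099800109688), 'ferr': True, 'ang': None, 'n': 0, 'px': (169, 172)} 35.0833
```

View pics/w3.png

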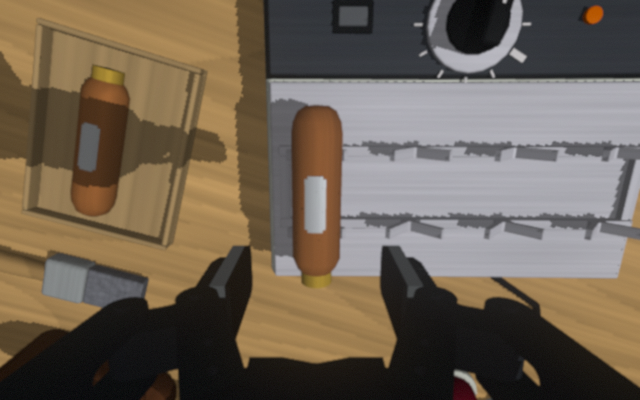

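w3 shows H2 seated in notch 0 with its plate up. H1 was knocked to about (0.491,−0.063), near the tray, so I'll look at it closely.

```bash
python3 - <<'E'
from h import *
h=look(np.array([.4907,-.0632]),2.642,'b4')
E
```

```text
{'mid': array([ 0.5106, -0.0246,  0.018 ]), 'L': np.float64(0.12286070136025708), 'yaw': np.float64(2.0090772771751637), 'ferr': True, 'ang': (np.float64(-63.8), array([-75. , -54.3])), 'n': 68, 'px': (359, 172)} 37.3833
```

View pics/b4.png

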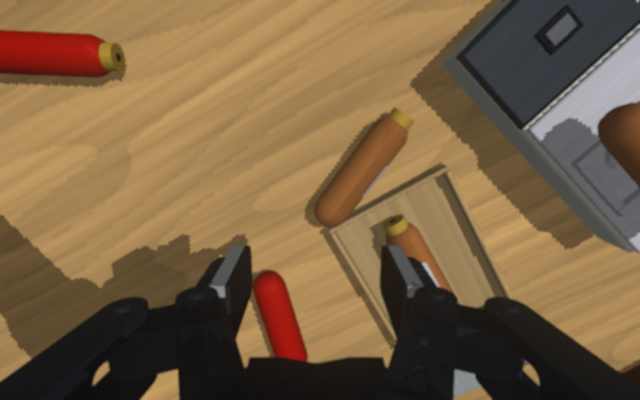

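b4 shows H1 has rolled up against the tray, at (359,172), with its plate on the tray side. I'll look again to see whether it's settled and measure its clearance to the wall.

```bash
python3 - <<'E'
from h import *
h=look(np.array([.505,-.025]),2.009,'b5'); 
ax=np.array([np.cos(h['yaw']),np.sin(h['yaw'])]);lat=np.array([-ax[1],ax[0]])
# tray front wall (outer face) in handle frame
yw=.012;C=np.array([.6325,-.0156]);R=np.array([[np.cos(yw),-np.sin(yw)],[np.sin(yw),np.cos(yw)]])
for ly in (-.0675,-.03,0,.03,.0675):
    P=C+R@[-.0875,ly]; d=P-h['mid'][:2]; print(ly,'along',d@ax,'side',d@lat)
for y in (h['yaw']+np.pi/2,h['yaw']-np.pi/2):
    print(ik([*h['mid'][:2],.03],down(y)), ik([*NOTCH[3],.16],down(y+WY-h['yaw'])))
E
```

```text
{'mid': array([ 0.5104, -0.0246,  0.018 ]), 'L': np.float64(0.12148366331417455), 'yaw': np.float64(2.0113732636930712), 'ferr': True, 'ang': (np.float64(-70.7), array([-86.2, -60.5])), 'n': 115, 'px': (320, 176)} 38.325
-0.0675 along -0.06893802724816014 side -0.006599584495579288
-0.03 along -0.03482959990235498 side -0.02218371693841777
0 along -0.007542858025710838 side -0.0346510228926885
0.03 along 0.01974388385093325 side -0.047118328846959344
0.0675 along 0.05385231119673841 side -0.06270246128979783
[-0.8802  0.7858  1.1643  2.0675 -0.9265  0.9488 -1.8977] [-0.9528  0.5078  0.3621  1.5801 -0.1955  1.0896  1.3411]
[-0.5513  0.4939  0.6414  2.0612 -0.443   0.7231  0.8127] [-1.2588  0.634   0.8496  1.5886 -0.5083  1.1534 -1.5537]
```

View pics/b5.png

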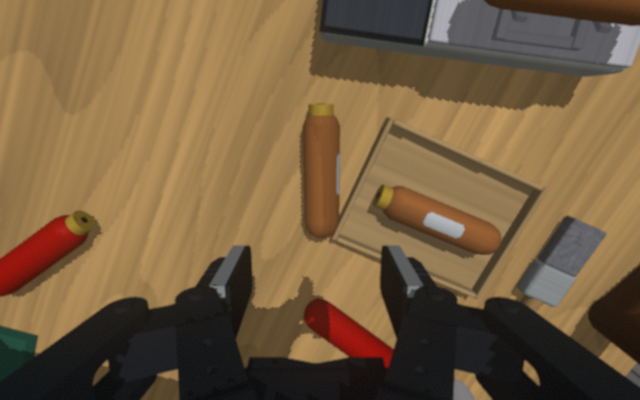

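H1 is settled at (320,176) with its plate facing the tray, and its tail is close to the tray corner. I'll grip it towards the ferrule, shift it 40 mm away from the tray, then roll it.

```bash
python3 - <<'E'
from h import *
yaw=2.0113;m=np.array([.5104,-.0246]);ax=np.array([np.cos(yaw),np.sin(yaw)]);lat=np.array([-ax[1],ax[0]])
g=m+.022*ax; o=best([*g,.05],yaw+np.pi/2)
set_gripper(.046,40); movep([*g,.1],o); line_to([*g,.05],vel=.15)
print(line_to([*g,.008],vel=.06,max_force=12)); set_gripper(.02,40); z=get_state()['position'][2]; print(get_state()['gripper_width'],z)
line_to([*g,.03],vel=.08); g2=g+.04*lat; line_to([*g2,.03],vel=.1); line_to([*g2,z],vel=.05,max_force=8); print(get_state()['gripper_width'],get_state()['position'])
set_gripper(.05,20); line_to([*g2,.2],vel=.2)
h=look(m+.04*lat,yaw)
if h['ang'] is not None and np.hypot(*(h['mid'][:2]-m-.04*lat))<.015:
    h=roll(h,-h['ang'][1][1]+22.5)
E
```

```text
False
0.03447688654370643 0.008542375092058477
0.034382013852778955 [ 0.4647 -0.0214  0.0085]
{'mid': array([ 0.4747, -0.0414,  0.018 ]), 'L': np.float64(0.12197803657140907), 'yaw': np.float64(2.011648782566356), 'ferr': True, 'ang': (np.float64(-63.4), array([-87. , -55.2])), 'n': 127, 'px': (316, 176)} 44.05
touch False
w 0.03505081384731852
{'mid': array([ 0.4537, -0.0509,  0.018 ]), 'L': np.float64(0.12183415683428575), 'yaw': np.float64(2.0119524597526093), 'ferr': True, 'ang': (np.float64(-7.2), array([-29.7,  16.8])), 'n': 651, 'px': (318, 174)} 49.6417
```

```bash
python3 - <<'E'
from h import *
h=dict(mid=np.array([.4537,-.0509,.018]),yaw=2.012)
h=roll(h,6.7)
if abs(h['ang'][0])<4:
    pick_place(h,3); shot('wrist','p2')
    if .03<get_state()['gripper_width']<.038:
        lower(3); wait(.2); c=shot('wrist','w4')
        for h in handles(c,.092): print(h)
E
```

```text
touch False
w 0.03511799821270798
{'mid': array([ 0.4534, -0.0519,  0.018 ]), 'L': np.float64(0.1220299720837005), 'yaw': np.float64(2.012286904614681), 'ferr': True, 'ang': (np.float64(-4.4), array([-29.7,  16.8])), 'n': 658, 'px': (318, 176)} 54.4667
```

```bash
ls -la pics/w4.png
```

```text
ls: cannot access 'pics/w4.png': No such file or directory
```

```bash
python3 - <<'E'
from h import *
h=dict(mid=np.array([.4534,-.0519,.018]),yaw=2.012)
h=roll(h,10)
a=(sum(h['ang'][1])/2+h['ang'][0])/2
if abs(a)<4.5:
    pick_place(h,3); shot('wrist','p2')
    if .03<get_state()['gripper_width']<.038:
        lower(3); wait(.2); c=shot('wrist','w4')
        for h in handles(c,.092): print(h)
E
```

```text
touch False
w 0.03562630096595667
{'mid': array([ 0.4517, -0.0524,  0.018 ]), 'L': np.float64(0.12184721291616793), 'yaw': np.float64(2.0122668652358344), 'ferr': True, 'ang': (np.float64(-1.3), array([-26.2,  20. ])), 'n': 663, 'px': (317, 174)} 59.3
[(np.float64(1.9632449096562787), np.float64(3.583063192030731)), (np.float64(1.5237137439166826), np.float64(0.44147053844093787))]
grip 0.03451360268433695 59.282843470573425 [ 0.452  -0.0524  0.0066]
w 0.03413783071946318
w 0.03396808960801409 [-1.3532  0.6789  1.0469  1.5498 -0.6052  1.2684 -1.4782] 65.0917
stop True [0.5367 0.394  0.0811] 0.03425579400935439
{'mid': array([0.5376, 0.3949, 0.092 ]), 'L': np.float64(0.1230674297970628), 'yaw': np.float64(0.3092260420607757), 'ferr': True, 'ang': (np.float64(-9.1), array([-35. ,  58.8])), 'n': 1276, 'px': (313, 198)}
{'mid': array([0.5992, 0.1845, 0.092 ]), 'L': np.float64(0.12798600813076044), 'yaw': np.float64(0.5321543528561148), 'ferr': True, 'ang': None, 'n': 0, 'px': (616, 202)}
```

```bash
python3 - <<'E'
from h import *
p=(.50,.255,.28); y=WY+np.pi/2
movep(p,best(p,y)); wait(.2); c=shot('wrist','k1')
for h in handles(c,.092): print(h)
print(get_state()['q'],get_state()['clock'])
a=cv2.imread('pics/w4.png')[60:320,180:500]; b=c['pixels'][0:300,150:490]
k=cv2.cvtColor(b,cv2.COLOR_BGR2GRAY)
out=np.zeros((600,780,3),np.uint8); out[:260,:320]=a; B=cv2.resize(b,None,fx=1.35,fy=2*.675); out[:B.shape[0],321:321+B.shape[1]]=B[:,:459]
kx,ky=proj(c,[[.4554,.247,.09]])[0]; print(kx,ky)
z=cv2.resize(c['pixels'][int(ky)-40:int(ky)+40,int(kx)-40:int(kx)+40],(320,320),interpolation=cv2.INTER_CUBIC); out[270:590,:320]=z
cv2.imwrite('pics/k1z.png',out)
E
```

```text
{'mid': array([0.5406, 0.3981, 0.092 ]), 'L': np.float64(0.12274627501194031), 'yaw': np.float64(0.3195755649997537), 'ferr': True, 'ang': (np.float64(-14.1), array([-40.7,  32.8])), 'n': 1128, 'px': (176, 87)}
{'mid': array([0.6088, 0.1767, 0.092 ]), 'L': np.float64(0.12269823263177086), 'yaw': np.float64(0.2851850633063694), 'ferr': True, 'ang': (np.float64(-0.6), array([-28.9,  99.4])), 'n': 1004, 'px': (438, 91)}
{'mid': array([0.6141, 0.0345, 0.092 ]), 'L': np.float64(0.10345310221740989), 'yaw': np.float64(-3.1249337589092896), 'ferr': True, 'ang': (np.float64(-9.0), array([-25.2,   9.7])), 'n': 595, 'px': (596, 115)}
[-1.4539  0.433   1.2209  1.7051 -0.4195  1.3042 -1.4046] 69.0583
309.9284655252144 221.48432685740175
```

View pics/k1z.png

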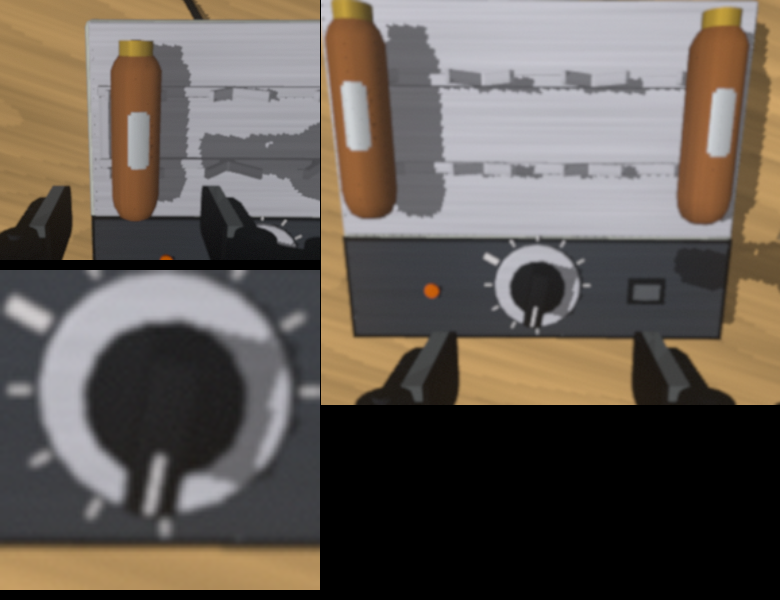

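k1z shows both handles in the rack. H1's plate sits slightly to the −y side. The pointer is just past front, and the broad mark is at (490,259) in the panel. I'll measure H1's tilt strictly inside its outline, and the knob angle.

```bash
cat >> h.py <<'E'
def plate_angle(c,mid,yaw=WY,z=.092):
    mid=np.array([mid[0],mid[1],z]); ax=np.array([np.cos(yaw),np.sin(yaw),0]);lat=np.cross([0,0,1],ax);o=-np.array(c['R']).T@np.array(c['t'])
    box=proj(c,[mid+ax*a+lat*b+[0,0,.008] for a,b in ((-.035,-.017),(-.035,.017),(.035,.017),(.035,-.017))]).astype(np.int32)
    m=np.zeros((400,640),np.uint8);cv2.fillPoly(m,[box],1)
    h=cv2.cvtColor(c['pixels'],cv2.COLOR_BGR2HSV); m=m&((h[...,1]<70)&(h[...,2]>80)).astype(np.uint8)
    n,l,st,ce=cv2.connectedComponentsWithStats(m); i=1+np.argmin(np.linalg.norm(ce[1:]-box.mean(0),axis=1)-st[1:,4]/50)
    P=ray(c,np.argwhere(l==i)[:,::-1],0.);D=P-o;r=np.array([lat,[0,0,1]]);oo=r@(o-mid);dd=D@r.T
    A=(dd**2).sum(1);B=dd@oo;C=oo@oo-.018**2;X=oo+dd*((-B-np.sqrt(np.maximum(B*B-A*C,0)))/A)[:,None]
    t=np.degrees(np.arctan2(X[:,0],X[:,1])); return st[i,4],np.median(t).round(1),np.percentile(t,[3,97]).round(1)
E
python3 - <<'E'
from h import *
L=lambda n:pickle.load(open(n+'.pkl','rb'))
print('H1 w4',plate_angle(L('w4'),[.5376,.3949])); print('H2 w3',plate_angle(L('w3'),[.607,.1768])); print('cured w2',plate_angle(L('w2'),[.5606,.3215]))
print('H1 k1',plate_angle(L('k1'),[.5390,.3960])); print('H2 k1',plate_angle(L('k1'),[.607,.1768]))
c=L('k1'); g=cv2.cvtColor(c['pixels'],cv2.COLOR_BGR2GRAY)
# crop coords -> pixels; knob panel: origin (309-40,221-40), scale 4
f=lambda p:np.array(p)/4+[269-.4,181-.4]
disc=ray(c,[f((165,390))],.060)[0]; ptr=ray(c,[f((159,456)),f((152,514))],.097); bm=ray(c,[f((10,299)),f((48,327))],.055)
print('disc',disc,'ptr',ptr,'mark',bm)
# marks (30-degree ones) on z=.055 : 90deg left (18,390)?, right, front (165,527)
mk=ray(c,[f((18,390)),f((40,459)),f((93,508)),f((165,527)),f((292,322)),f((312,391)),f((28,313))],.055);print(mk[:,:2])
E
```

```text
H1 w4 (np.int32(1219), np.float64(-11.3), array([-36.1,  10.3]))
H2 w3 (np.int32(1261), np.float64(-5.4), array([-30.6,  16.9]))
cured w2 (np.int32(1231), np.float64(-2.7), array([-25.7,  21.3]))
H1 k1 (np.int32(959), np.float64(-14.2), array([-36.8,   8.8]))
H2 k1 (np.int32(897), np.float64(-5.1), array([-32.2,  16.9]))
disc [0.3813 0.2238 0.06  ] ptr [[0.3818 0.2251 0.097 ]
 [0.3653 0.2217 0.097 ]] mark [[0.3923 0.2731 0.055 ]
 [0.3873 0.2605 0.055 ]]
[[0.3659 0.2631]
 [0.3467 0.2509]
 [0.3361 0.2316]
 [0.3366 0.2096]
 [0.41   0.1954]
 [0.3915 0.183 ]
 [0.3897 0.2671]]
```

```bash
python3 - <<'E'
from h import *
c=pickle.load(open('k1.pkl','rb'))
f=lambda p:(np.array(p)-[0,270])/4+[269-.4,181-.4]
print('ptr',ray(c,[f((159,456)),f((152,514))],.097)[:,:2])
mk=ray(c,[f((18,390)),f((40,459)),f((93,508)),f((165,527)),f((292,322)),f((312,391)),f((28,313))],.055)[:,:2]
ctr=(mk[0]+mk[5])/2; 
for m in mk: d=m-ctr; print(m,np.hypot(*d),np.degrees(np.arctan2(-d[1],-d[0])-WY)*-1)
# circle fit to marks (except broad)
A=np.c_[2*mk[:6],np.ones(6)];s=np.linalg.lstsq(A,(mk[:6]**2).sum(1),rcond=None)[0];print('circle',s[:2])
# re-seat H1, turned -10 deg about the rack x axis
h1=np.array([.5370,.3942]);y=[WY+np.pi/2,WY-np.pi/2];p=[*h1,.14];o=best(p,WY+np.pi/2)
set_gripper(.055,60);movep([*h1,.2],o);line_to(p,vel=.15);print(line_to([*h1,.081],vel=.06,max_force=10));set_gripper(.02,60)
z=get_state()['position'][2];print(get_state()['gripper_width'],z)
ax=np.array([np.cos(WY),np.sin(WY),0]);r=Rn.from_rotvec(-ax*np.radians(10.5));off=r.apply([0,0,-(.092-z)])
q=(r*Rn.from_quat(np.array(o)[[1,2,3,0]])).as_quat();o2=[q[3],*q[:3]]
line_to([*h1,.12],vel=.1)
P=np.array([*h1,.0])+off*[1,1,0]
line_to(P+[0,0,.12],o2,vel=.05); print(line_to(P+[0,0,z-.004],vel=.03,max_force=6),get_state()['position'],get_state()['gripper_width'])
set_gripper(.055); line_to(P+[0,0,.12]+r.apply([0,0,.03]),vel=.1); movep([*h1,.2],o); wait(.2); c=shot('wrist','w5')
print(plate_angle(c,h1),[h for h in handles(c,.092)][:1],get_state()['clock'])
E
```

```text
ptr [[0.4517 0.2473]
 [0.4368 0.2444]]
[0.4435 0.2856] 0.039881895082897 90.13506469072267
[0.4263 0.2744] 0.03968375779505706 60.18274066187093
[0.4169 0.2563] 0.039610069238154196 30.48202378937867
[0.4177 0.2355] 0.03978513366153075 0.1692943730972696
[0.4843 0.2211] 0.03909532264598876 -119.45179984174656
[0.4678 0.2097] 0.03988189508289703 -89.86493530927731
[0.4649 0.2891] 0.04247245220119604 120.58072816514995
circle [0.4554 0.2477]
False
0.03398661465929376 0.08184747817266472
True [0.5375 0.3922 0.082 ] 0.034004745732279754
(np.int32(1256), np.float64(-0.5), array([-25.1,  22.3])) [{'mid': array([0.5412, 0.3963, 0.092 ]), 'L': np.float64(0.12537763275806768), 'yaw': np.float64(0.302232948018974), 'ferr': True, 'ang': (np.float64(-1.0), array([-25.5,  52.9])), 'n': 1274, 'px': (317, 196)}] 76.95
```

H1 now reads −0.5°. The knob axis is at (0.4556, 0.2477) and the marks line up with the frame. The pointer is at about 7.3°, so I'll turn it to 120°.

```bash
cat >> h.py <<'E'
KC=np.array([.4556,.2477])
def knob_angle(name):
    p=(.50,.26,.28);movep(p,best(p,WY+np.pi/2));wait(.2);c=shot('wrist',name)
    g=cv2.cvtColor(c['pixels'],cv2.COLOR_BGR2GRAY)
    # sample the bar top plane in polar form: the pointer line is the bright sector at radii 6-15 mm
    best_=[]
    th=np.radians(np.arange(0,360,1.)); 
    d=-np.c_[np.cos(WY-th),np.sin(WY-th)]
    S=np.zeros(360)
    for r in np.arange(.006,.0185,.001):
        q=proj(c,np.c_[KC+d*r,np.full(360,.097)]); S+=cv2.remap(g,q[:,0].astype(np.float32),q[:,1].astype(np.float32),1)[:,0]
    S/=13; return S
def turn(phi,delta):
    """grip the bar standing at pointer angle phi (rad), turn by delta"""
    yb=WY-phi+np.pi/2; c=[]
    for y in (yb,yb+np.pi):
        a=ik([*KC,.12],down(y)); b=ik([*KC,.12],down(y-delta))
        if a is not None and b is not None: c.append((max(abs(a[6]),abs(b[6])),y))
    print(c); y=min(c)[1]
    set_gripper(.04,40);movep([*KC,.15],down(y)); print(line_to([*KC,.074],vel=.06,max_force=10));set_gripper(.0,40);print(get_state()['gripper_width'])
    n=max(2,int(abs(delta)/.2))
    for k in range(1,n+1): movep([*KC,.074],down(y-delta*k/n))
    s=get_state();print(s['q'],s['moment'],s['ft_force']); wait(.2); set_gripper(.04); line_to([*KC,.15],vel=.12)
E
python3 - <<'E'
from h import *
S=knob_angle('k2'); print(S[::1].argmax(),S.max(),S[0:30].round())
turn(.128,2.094-.128)
S=knob_angle('k3'); i=S.argmax(); print(i,S.max(),S[95:150].round(),get_state()['clock'])
E
```

```text
10 177.46153846153845 [ 89.  99. 109. 121. 135. 147. 158. 166. 173. 177. 177. 175. 169. 161.
 151. 139. 127. 114. 103.  92.  83.  75.  69.  63.  59.  55.  53.  50.
  48.  46.]
[(np.float64(1.0110502778466945), 1.7547963267948965), (np.float64(1.8459995009867685), 4.89638898038469)]
False
0.013233230477818738
[-0.1787  0.3793 -0.4838  1.9946  0.2373  0.827  -1.0006] [-0.3754  1.3012 -0.0563] [-6.6021 -1.8731 11.7345]
119 178.6153846153846 [ 46.  48.  49.  50.  52.  53.  55.  57.  60.  63.  67.  72.  77.  84.
  92. 101. 111. 122. 134. 146. 156. 165. 173. 177. 179. 177. 174. 167.
 158. 147. 135. 122. 111.  98.  88.  80.  72.  67.  62.  59.  56.  54.
  53.  53.  52.  53.  53.  54.  54.  54.  55.  55.  56.  56.  56.] 86.6917
```

The thermostat reads 119°. One last numeric check of the handles, then hand in.

```bash
python3 - <<'E'
from h import *
c=pickle.load(open('k3.pkl','rb'))
print(plate_angle(c,[.5375,.3945]),plate_angle(c,[.607,.1768]))
movep([.45,.0,.35],best([.45,0,.35],np.pi/2)); wait(.3)
for n in('scene','side'):
  c=shot(n,n+'9')
  for h in handles(c,.05,80): print(n,h['mid'],h['yaw'],h['px'])
  print(n,'notches',proj(c,[[*NOTCH[3],.092],[*NOTCH[0],.092],[.6325,-.0156,.023]]))
hand_in(); print(get_state()['clock'])
E
```

```text
(np.int32(602), np.float64(-2.7), array([-24.1,  21.9])) (np.int32(611), np.float64(-5.5), array([-33.3,  16.4]))
scene [0.5127 0.4552 0.05  ] 0.2948791670081815 (402, 134)
scene [0.5865 0.2262 0.05  ] 0.3285520291443363 (391, 165)
scene [ 0.6472 -0.0438  0.05  ] -3.1008035217747114 (371, 210)
scene [0.8846 0.0152 0.05  ] -2.168669023979402 (439, 229)
scene [ 1.1474 -0.3855  0.05  ] 0.17636565785309147 (459, 367)
scene notches [[403.1675 134.3446]
 [391.789  165.3184]
 [368.7279 208.307 ]]
side notches [[283.7503 114.9797]
 [312.0934 137.0321]
 [331.535  176.5061]]
the job is handed in; nothing more can be done
the job is handed in; nothing more can be done
```

The job is handed in: the cured handle is in the tray, both bench handles are in the rack (first and fourth pairs of notches from the right) with their plates up to within about 6°, and the thermostat reads about 119°, on the broad 120° mark.

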